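# Load the tape dispenser's spindle

## Task

Lock the tape roll into the bench dispenser: take the spindle that is long enough for both cheeks and thread it level through the hole in one cheek, the core of the roll and the hole in the other cheek, until its handle is up against the cheek. Let go of it there, leave the roll standing in its cradle, and leave the short spindle lying where it is.

Things in the scene. Friction and masses are not known exactly. Their poses are not given: they have to be found in the camera images.
- dispenser: Fixed tape dispenser: white base 120 x 136 x 8 mm, two upright steel cheeks 64 mm wide (x), 6 mm thick, top 86 mm above the table, each with a round 26 mm hole, centre 60 mm up. Outer cheek faces at y = -56 and +56 mm, inner at -50 and +50. Origin: centre of the underside; y runs level through both holes, z up. The spindles lie on its -y side, rods pointing to its +y within 35 degrees.
- long_spindle: Long spindle lying on the table, 0.1 kg: flat grey handle 34 mm wide (x), 80 long (y), 16 high, and a round 12 mm steel rod standing 132 mm out of its +y end, tip tapered. Origin: on the rod's axis at the handle's middle, 8 mm above the table; rod along +y, shoulder at y = 40 mm, tip at 172 mm. The handle is wider than the holes: it stops at the cheek. Grasp across the 34 mm.
- short_spindle: Short spindle, to be left alone: same handle, but the rod stands out only 70 mm, too short for both cheeks. Origin and axes as for the long one. Which of the two lies nearer the robot varies.
- roll: The loose tape roll: outer diameter 96 mm, 25 mm thick, round open core 44 mm across. It stands upright in the cradle midway between the cheeks, its core in line with the two holes. Origin: centre of the core, 59 mm above the table; the core's axis is its own y. Top of the roll 107 mm above the table.
Not all that is in view belongs to the job. What is meant by the dispenser is not brown or red, and is the larger of those in its own colour.

How it is judged:
By the outcome, as a careful person would: the job done as asked, in the order asked, and still so for the second after the job is handed in, with the robot touching nothing.
It also fails if it takes over 43 s, if anything falls off the work surface, if the arm or the gripper's body presses on something with over 40 N, if the wrist force passes 120 N, or if a joint passes its speed limit or range.

## Robot

A 6-joint arm with a two-finger parallel gripper is mounted at the origin on a cart in front of the work surface, level with it; the furniture and walls round the work are solid. World frame = base frame: x ahead of the robot, y to its left, z up, the work surface at z = 0. Lengths are in mm, angles in rad, forces in N, time in s.
With the tool pointing down it reaches from about 275 to 1000 mm from the base axis. Payload 8.4 kg.
Tool frame: the origin (TCP) lies midway between the tips of the shut fingers; the grasp point (between the pads) lies grip_depth behind it (grip_depth is the distance from the TCP to the grasp point, in mm); z points along the fingers, y is the line along which they close (so a half turn about z gives the same grasp; the last joint's range is limited). The gripper opens to 85 mm and grips with 20 to 120 N. Pads are 22 mm wide; open, the fingers measure 114 mm over their backs; the gripper's body (76 mm by 85 mm) begins 54 mm behind the grasp point. The pads swing forward as they close: fully open they stand 13 mm farther back than shut.
Start: joints at [1.236, 0.353, 1.633, -0, 1.155, -0.002], TCP at [204.18, 590.71, 231.281] pointing down, gripper open.
Joint ranges: [-2.63, 2.63], [-0.92, 2.1], [0.06, 2.66], [-1.3, 4.44], [0, 2.69], [-3.02, 3.02]. Speed limits (rad/s): [2.22, 2.22, 2.79, 3.14, 3.14, 3.14].

## Interface

Orientations are given as [roll, pitch, yaw] about the fixed x, y, z axes, in that order (R = Rz(yaw) Ry(pitch) Rx(roll)).
In Python, from rig import * gives the robot as it stands.
- The arm moves only by the shell command python3 -m creep 'ROWS' [FORCE]. ROWS is JSON, a list of rows, each an object of numbers: "x", "y", "z": the shift along the tool's x, y, z in mm; "rx", "ry", "rz": the turn, a rotation vector about the tool's x, y, z in rad; "hand": the finger opening in mm, from 0 to 85.4. A call has 1 to 20 rows; each row shifts and turns the commanded pose from where the row before left it, along the tool's axes as they then stand; what a row does not reach is not made up. A row lasts 1/8 s, in which the tool goes at most 62.5 mm and 10.7 degrees, less where a joint would pass 70% of its speed; a pose out of reach is approached as far as the arm can. A call with a gripper value outside its range is refused whole. The fingers move at their own pace and stop on an object; FORCE is the grip in N (left out, the last holds). Time passes only in rows, so rows that do not move let the fingers close. It gives the time, the measured TCP pose, the force, the opening and the grip force at its end, in the units of the state.
- sense(): the state, without advancing time (a new reading comes with each control period).
- grab_frame(name): name is "side" or "top" or "wrist"; returns the picture (400x640x3 uint8, red, green, blue); there is no depth.
- get_calibration(name): a dict with "K" (3x3 intrinsics, pixels), "R" (3x3) and "t" (3): a world point X has camera coordinates R X + t. Camera axes: x right, y down, z forward; pixel columns grow to the right and rows downward; lengths in mm; the calibration is good to about 2 mm. A picture is of the moment at which its call begins: read the wrist's pose just before it. get_calibration takes no time and is no camera call; for the wrist camera it gives the pose at the moment of the call.
- sign_off(): hands the job in; it is judged then, once.
The state is a dict: "clock": time; "qpos": joint angles; "qvel": joint speeds; "joint_efforts": joint torques, N m; "eef_pos": TCP position; "tcp_rot": TCP orientation; "contact_force": force on the tool from outside, world axes, zero at the start; "wrist_torque": the same for the moment, N m; "opening": opening from 0.0 (shut) to 1.0 (fully open); "grasp_force": force on a finger pad.
Only numpy, scipy, OpenCV 4.12 (cv2) and the standard library are available. Lean on these libraries where they do the work, as an engineer would, in place of code of your own. Each camera call takes 0.05 s, during which the arm holds its last target. There are 200 camera calls.

## Working session

There is one attempt and no reset: what is moved stays moved. The work goes in short steps, Python scripts to look and compute and a shell command to move; the robot and the scene stay as the last step left them, time stands still between calls to the robot, and variables do not carry over. Pictures are saved under pics/ and viewed, at most 10 in all, crops included, and the job is handed in when it is done.

```bash
mkdir -p pics; ls; python3 - <<'E'
from rig import *
import cv2,numpy as np
s=sense();print(s)
for n in("side","top"):
    im=grab_frame(n);cv2.imwrite(f"pics/{n}0.png",im[:,:,::-1])
    c=get_calibration(n);print(n,c)
print(get_calibration("wrist"))
E
```

```text
pics
{'clock': 0.0, 'qpos': array([ 1.23560464e+00,  3.53702845e-01,  1.63413585e+00,  2.55906724e-06,
        1.15517043e+00, -2.40843861e-03]), 'qvel': array([ 1.05447832e-03,  1.14053028e-03,  1.17818399e-03,  2.43132809e-05,
       -5.61809257e-04,  1.20612286e-03]), 'joint_efforts': array([ 3.07436072e-03, -6.05255270e+01, -3.42067516e+01,  2.77393847e-04,
        9.36707453e-03, -3.12384077e-05]), 'eef_pos': array([204.02121631, 590.26467136, 230.52677404]), 'tcp_rot': array([-3.14017619e+00, -5.75119877e-06,  2.80880836e+00]), 'contact_force': array([-0.29444634, -0.06021483,  0.00539352]), 'wrist_torque': array([-0.00858394, -0.02841724,  0.01776989]), 'grasp_force': 0.0, 'opening': 1.0016428790930285}
side {'K': array([[368.20708466,   0.        , 322.18182974],
       [  0.        , 368.20708466, 194.14037351],
       [  0.        ,   0.        ,   1.        ]]), 'R': array([[ 0.88984021, -0.45626581, -0.00243034],
       [-0.18488758, -0.35570034, -0.91612982],
       [ 0.41713424,  0.81565849, -0.40087435]]), 't': array([-517.49861891,  126.89017296,  742.56807893])}
top {'K': array([[452.4663418 ,   0.        , 315.58223398],
       [  0.        , 452.4663418 , 196.31469305],
       [  0.        ,   0.        ,   1.        ]]), 'R': array([[-0.01595552, -0.99959681,  0.02348715],
       [-0.98931357,  0.01237785, -0.14527715],
       [ 0.14492785, -0.02555413, -0.98911218]]), 't': array([ -90.84877391,  542.09893962, 1013.21613621])}
{'K': array([[343.81888702,   0.        , 318.04762954],
       [  0.        , 343.81888702, 194.16031518],
       [  0.        ,   0.        ,   1.        ]]), 'R': array([[ 0.32697229,  0.94503258, -0.00159721],
       [ 0.90524012, -0.3127183 ,  0.28765882],
       [ 0.27134748, -0.09550232, -0.95773162]]), 't': array([-624.00997118,  -37.31360888,  380.89171458])}
```

View pics/top0.png

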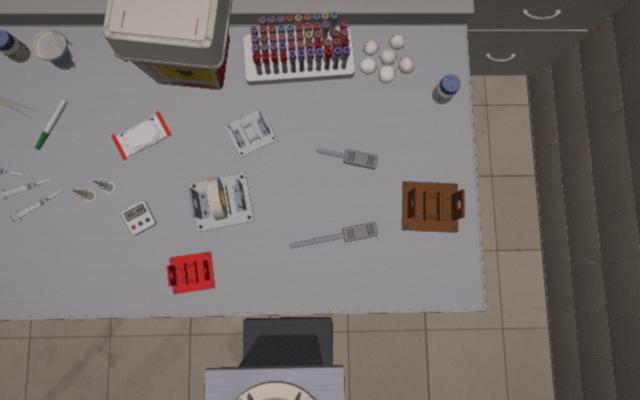

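View pics/side0.png

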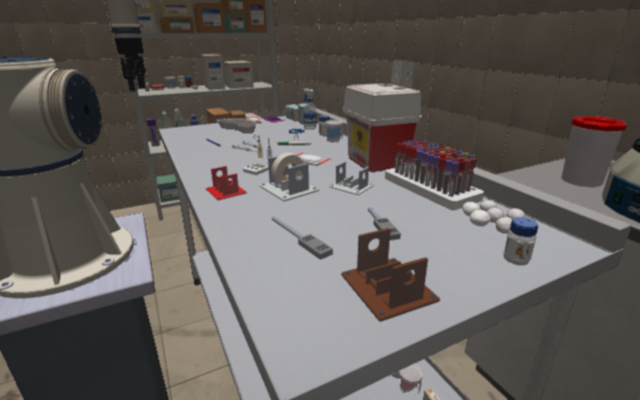

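The top view shows the large white dispenser with the roll at about (222,201). The long spindle runs from handle (377,231) to tip (291,246), and the short one is at (350,158). Next I'll get a zoomed crop with world coordinates.

```bash
cat > h.py <<'E'
import numpy as np,cv2
from scipy.spatial.transform import Rotation as Ro
def ray(c,uv,z):
    K,R,t=c["K"],c["R"],c["t"]
    d=R.T@np.linalg.inv(K)@np.array([*uv,1.]);o=-R.T@t
    return o+d*(z-o[2])/d[2]
def proj(c,X):
    p=c["K"]@(c["R"]@np.atleast_2d(X).T+c["t"][:,None]);return (p[:2]/p[2]).T
E
python3 - <<'E'
from rig import *
from h import *
im=cv2.imread("pics/top0.png")
c=get_calibration("top")
a=cv2.resize(im[160:260,180:390],None,fx=3.8,fy=3.8,interpolation=cv2.INTER_CUBIC);cv2.imwrite("pics/crop0.png",a)
for n,uv,z in[("tip",(291,246),8),("hend",(377,231),8),("sh",(344,235),8),("tipS",(317,151),8),("hS",(377,161),8)]:print(n,ray(c,uv,z).round(1))
E
```

```text
tip [427.7 -39.5   8. ]
hend [ 460.2 -244.5    8. ]
sh [ 451.8 -165.5    8. ]
tipS [ 657.2 -104.6    8. ]
hS [ 630.7 -250.6    8. ]
```

View pics/crop0.png

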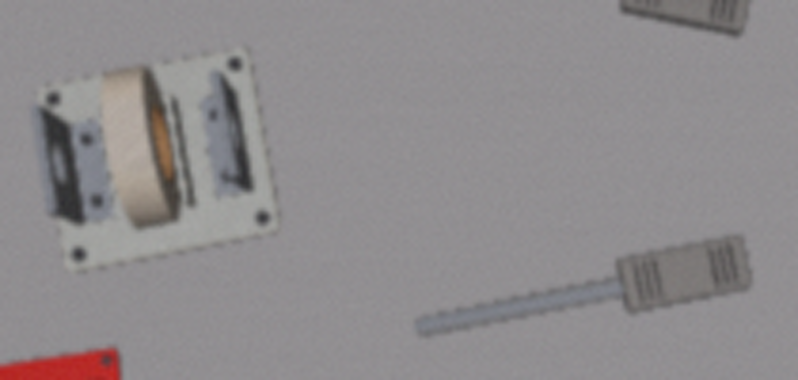

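The crop shows the base corners at about (38,90), (247,50), (277,228) and (72,270), and the spindle handle with its rod tip at (417,327). I'll fit both models to these points.

```bash
cat >> h.py <<'E'
from scipy.optimize import least_squares
def fit(c,M,uv,x0):
    # planar pose x,y,yaw
    def pts(p):
        a=p[2];return np.c_[M[:,0]*np.cos(a)-M[:,1]*np.sin(a)+p[0],M[:,0]*np.sin(a)+M[:,1]*np.cos(a)+p[1],M[:,2]]
    r=least_squares(lambda p:(proj(c,pts(p))-uv).ravel(),x0,x_scale=[10,10,.1])
    return r.x,r.fun
DM=np.array([[60,68,8],[60,-68,8],[-60,-68,8],[-60,68,8.]])
SM=np.array([[17,40,16],[17,-40,16],[-17,-40,16],[-17,40,16],[0,172,8.]])
E
python3 - <<'E'
from rig import *
from h import *
c=get_calibration("top");f=lambda l:np.array(l)/3.8-.37+[180,160]
for M,uv in((DM,[(38,90),(247,50),(277,228),(72,270)]),(SM,[(618,258),(742,236),(752,288),(632,312),(417,327)])):
    x,r=fit(c,M,f(uv),[480,50 if M is DM else -200,.15]);print(x.round(3),r.round(1))
E
```

```text
[5.36145e+02 1.25587e+02 1.87000e-01] [-0.6 -0.7  0.4 -1.1  1.6  0.6 -1.3  1. ]
[ 4.58870e+02 -2.03595e+02  1.78000e-01] [ 0.1  0.2  0.4 -0.4  0.8 -0.  -0.7  0.2 -0.6  0. ]
```

```bash
python3 -c "
import rig;print([n for n in dir(rig) if n[0]!='_'],getattr(rig,'grip_depth',None))"
python3 -m creep '[{"x":-20,"y":-22},{"x":-39,"y":-42},{"x":-39,"y":-42},{"x":-39,"y":-42},{"x":-39,"y":-42},{"x":-39,"y":-42},{"x":-39,"y":-42},{"x":-39,"y":-42},{"x":-39,"y":-42},{"x":-39,"y":-42},{"x":-39,"y":-42},{"x":-39,"y":-42},{"x":-20,"y":-20,"hand":55},{},{}]'
python3 - <<'E'
from rig import *
from h import *
s=sense();print(s["eef_pos"],s["tcp_rot"],s["clock"],s["qpos"])
c=get_calibration("wrist");im=grab_frame("wrist")[:,:,::-1];cv2.imwrite("pics/w1.png",cv2.resize(im,(800,500),interpolation=cv2.INTER_CUBIC))
np.savez("w1.npz",**c)
E
```

```text
['MotionError', 'get_calibration', 'grab_frame', 'grip_depth', 'sense', 'sign_off'] 18.700000000000003
[204.03109517 590.32141974 230.66135211] [-3.14039486e+00 -4.17140615e-05  2.80878283e+00] 0.1 [ 1.23559955e+00  3.53552199e-01  1.63404123e+00  4.24701344e-05
  1.15519711e+00 -2.40414423e-03]schema error: expected keys x, y, z, rx, ry, rz, hand
```

View pics/w1.png

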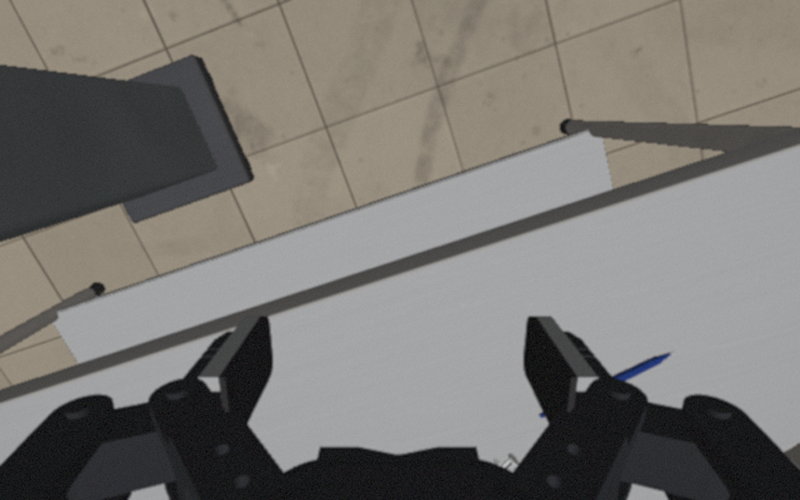

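That picture was wasted: the move was refused because of the empty rows, so it shows only the table edge. It does tell me the gripper blocks the lower part of the wrist view, so I'll stop a little farther out.

```bash

python3 -m creep '[{"x":-23,"y":-20},{"x":-46,"y":-40},{"x":-46,"y":-40},{"x":-46,"y":-40},{"x":-46,"y":-40},{"x":-46,"y":-40},{"x":-46,"y":-40},{"x":-46,"y":-40},{"x":-46,"y":-40},{"x":-46,"y":-40},{"x":-46,"y":-40},{"x":-46,"y":-40},{"x":-23,"y":-16,"hand":55},{"x":0},{"x":0}]' && python3 - <<'E'
from rig import *
from h import *
s=sense();print(s["eef_pos"],s["tcp_rot"],s["clock"],s["qpos"])
c=get_calibration("wrist");im=grab_frame("wrist")[:,:,::-1];cv2.imwrite("pics/w2raw.png",im);cv2.imwrite("pics/w2.png",cv2.resize(im,(800,500),interpolation=cv2.INTER_CUBIC))
np.savez("w2.npz",**c)
E
```

```text
schema error: expected keys x, y, z, rx, ry, rz, hand
```

All keys are needed in every row.

```bash

python3 -m creep '[{"x":-23,"y":-20,"z":0,"rx":0,"ry":0,"rz":0,"hand":55},{"x":-46,"y":-40,"z":0,"rx":0,"ry":0,"rz":0,"hand":55},{"x":-46,"y":-40,"z":0,"rx":0,"ry":0,"rz":0,"hand":55},{"x":-46,"y":-40,"z":0,"rx":0,"ry":0,"rz":0,"hand":55},{"x":-46,"y":-40,"z":0,"rx":0,"ry":0,"rz":0,"hand":55},{"x":-46,"y":-40,"z":0,"rx":0,"ry":0,"rz":0,"hand":55},{"x":-46,"y":-40,"z":0,"rx":0,"ry":0,"rz":0,"hand":55},{"x":-46,"y":-40,"z":0,"rx":0,"ry":0,"rz":0,"hand":55},{"x":-46,"y":-40,"z":0,"rx":0,"ry":0,"rz":0,"hand":55},{"x":-46,"y":-40,"z":0,"rx":0,"ry":0,"rz":0,"hand":55},{"x":-46,"y":-40,"z":0,"rx":0,"ry":0,"rz":0,"hand":55},{"x":-46,"y":-40,"z":0,"rx":0,"ry":0,"rz":0,"hand":55},{"x":-23,"y":-16,"z":0,"rx":0,"ry":0,"rz":0,"hand":55},{"x":0,"y":0,"z":0,"rx":0,"ry":0,"rz":0,"hand":55},{"x":0,"y":0,"z":0,"rx":0,"ry":0,"rz":0,"hand":55}]' && python3 - <<'E'
from rig import *
from h import *
s=sense();print(s["eef_pos"],s["tcp_rot"],s["clock"],s["qpos"])
c=get_calibration("wrist");im=grab_frame("wrist")[:,:,::-1];cv2.imwrite("pics/w2raw.png",im);cv2.imwrite("pics/w2.png",cv2.resize(im,(800,500),interpolation=cv2.INTER_CUBIC))
np.savez("w2.npz",**c)
E
```

```text
clock: 2.02
eef_pos: [569.7, -39.0, 230.9]
tcp_rot: [-3.142, -0.001, 2.809]
contact_force: [-0.4, 0.3, -1.1]
opening: 0.64
grasp_force: 0.0
[569.7020557  -39.03680847 230.91177257] [-3.14157181e+00 -1.18897166e-03  2.80861380e+00] 2.025 [-7.12138805e-02  2.70621433e-01  1.75049144e+00  3.19223003e-04
  1.12163366e+00 -1.30917014e+00]
```

View pics/w2.png

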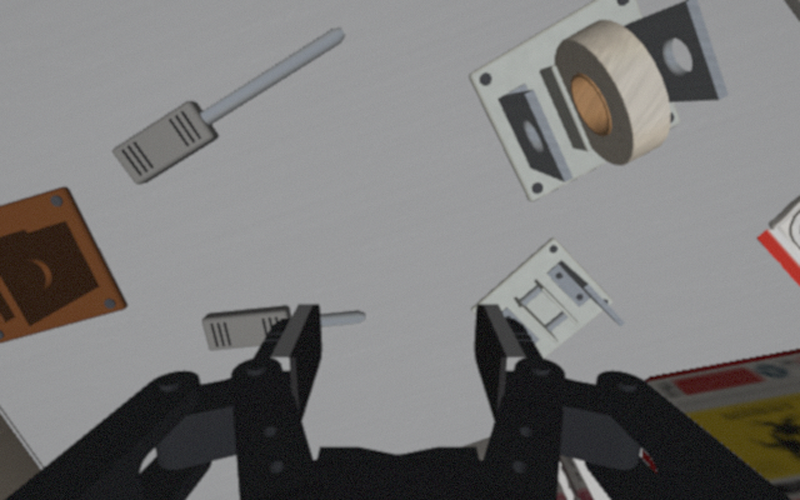

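The wrist view shows the spindle tip at (341,33), the handle corners at (192,102), (216,138), (139,183) and (113,150), the base corners at (471,73) and (531,199), the near hole at about (534,136) and the far hole at (678,56).

```bash
python3 - <<'E'
from h import *
c=dict(np.load("w2.npz"));f=lambda l:np.array(l)/1.25-.1
D=np.array([[-60,-68,8],[60,-68,8],[32,56,86],[32,-50,86],[-32,-50,86],[0,-56,60],[0,50,60.]])
for M,uv,x0 in((D,[(471,73),(531,199),(725,97),(570,178),(528,85),(534,136),(678,56)],[536,125,.18]),(SM,[(216,138),(139,183),(113,150),(192,102),(341,33)],[459,-203,.18])):
    x,r=fit(c,M,f(uv),x0);print(x.round(3),r.reshape(-1,2).round(1).tolist())
E
```

```text
[5.35565e+02 1.25592e+02 1.69000e-01] [[-2.2, -1.0], [-1.4, 2.3], [1.2, -1.4], [0.9, -1.8], [3.7, 1.5], [-1.6, -0.6], [-1.6, 1.4]]
[ 4.59883e+02 -2.03411e+02  1.81000e-01] [[-0.2, 0.1], [-0.4, 2.7], [-1.0, 0.3], [-1.5, -1.8], [2.9, -0.7]]
```

```bash

python3 -m creep '[{"x":0,"y":0,"z":0,"rx":0,"ry":0,"rz":0.09,"hand":60},{"x":0,"y":0,"z":0,"rx":0,"ry":0,"rz":0.17,"hand":60},{"x":0,"y":0,"z":0,"rx":0,"ry":0,"rz":0.18,"hand":60},{"x":0,"y":0,"z":0,"rx":0,"ry":0,"rz":0.18,"hand":60},{"x":0,"y":0,"z":0,"rx":0,"ry":0,"rz":0.18,"hand":60},{"x":0,"y":0,"z":0,"rx":0,"ry":0,"rz":0.17,"hand":60},{"x":0,"y":0,"z":0,"rx":0,"ry":0,"rz":0.089,"hand":60},{"x":-20.3,"y":-19.7,"z":20,"rx":0,"ry":0,"rz":0,"hand":60},{"x":-34,"y":-33,"z":35,"rx":0,"ry":0,"rz":0,"hand":60},{"x":-34,"y":-33,"z":35,"rx":0,"ry":0,"rz":0,"hand":60},{"x":-34,"y":-33,"z":35,"rx":0,"ry":0,"rz":0,"hand":60},{"x":-20,"y":-19,"z":35,"rx":0,"ry":0,"rz":0,"hand":60},{"x":0,"y":0,"z":20,"rx":0,"ry":0,"rz":0,"hand":60},{"x":0,"y":0,"z":0,"rx":0,"ry":0,"rz":0,"hand":60},{"x":0,"y":0,"z":0,"rx":0,"ry":0,"rz":0,"hand":60}]' && python3 - <<'E'
from rig import *
from h import *
c=get_calibration("wrist");im=grab_frame("wrist")[:,:,::-1];cv2.imwrite("pics/w3.png",im)
np.savez("w3.npz",**c)
s=sense();print(proj(c,[s["eef_pos"]]),s["qpos"])
E
```

```text
clock: 3.95
eef_pos: [460.9, -203.5, 52.2]
tcp_rot: [3.141, 0.001, 1.751]
contact_force: [-0.5, -0.4, -0.3]
opening: 0.703
grasp_force: 0.0
[[319.71370278 257.06293873]] [-4.18846977e-01  4.21263926e-01  2.02617320e+00  5.97668061e-05
  6.92433231e-01 -5.99137953e-01]
```

View pics/w3.png

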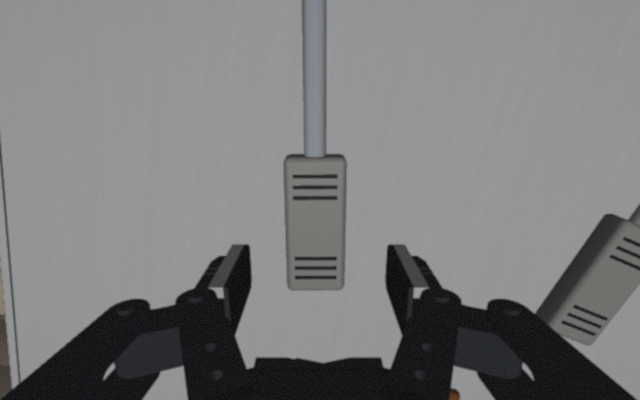

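The wrist view shows the handle between columns 286 and 345 and rows 155 and 289, centred between the fingers. The short spindle is well clear to the right.

```bash
python3 - <<'E'
from h import *
c=dict(np.load("w3.npz"))
# image up = +y of spindle; tool y is image right
M=np.r_[SM[:4],[[0,90,8.]]]
# spindle +x -> image right?
print(proj(c,[[459.5+17,-203.5,16]]))
x,r=fit(c,M,np.array([(346,155),(344,289),(288,289),(285,155),(314.5,80)]),[459,-203,.18]);
r=r.reshape(-1,2);print(x.round(3),r.round(1).tolist())
from scipy.optimize import least_squares
for u in((314.5,5),(315,150)):print(ray(c,u,8).round(1))
print(ray(c,(316,155),16),ray(c,(316,289),16))
E
```

```text
[[346.01459764 231.35499722]]
[ 4.59646e+02 -2.06545e+02  1.84000e-01] [[1.3, 6.5], [0.5, 4.1], [-0.3, 4.4], [-1.7, 6.8], [0.3, -17.6]]
[438.4 -92.2   8. ]
[ 451.3 -162.4    8. ]
[ 452.08323678 -163.64956239   16.        ] [ 466.38507145 -243.03304848   16.        ]
```

```bash

python3 -m creep '[{"x":0,"y":-1.5,"z":15,"rx":0,"ry":0,"rz":0,"hand":60},{"x":0,"y":0,"z":20,"rx":0,"ry":0,"rz":0,"hand":60},{"x":0,"y":0,"z":12,"rx":0,"ry":0,"rz":0,"hand":55},{"x":0,"y":0,"z":4,"rx":0,"ry":0,"rz":0,"hand":50},{"x":0,"y":0,"z":0,"rx":0,"ry":0,"rz":0,"hand":50},{"x":0,"y":0,"z":0,"rx":0,"ry":0,"rz":0,"hand":25},{"x":0,"y":0,"z":0,"rx":0,"ry":0,"rz":0,"hand":25},{"x":0,"y":0,"z":0,"rx":0,"ry":0,"rz":0,"hand":25},{"x":0,"y":0,"z":0,"rx":0,"ry":0,"rz":0,"hand":25},{"x":0,"y":0,"z":0,"rx":0,"ry":0,"rz":0,"hand":25}]' 80
```

```text
clock: 5.25
eef_pos: [459.2, -204.6, 0.8]
tcp_rot: [3.141, 0.001, 1.75]
contact_force: [-0.5, -0.8, 5.4]
opening: 0.373
grasp_force: 81.9
```

```bash

python3 -m creep '[{"x":0,"y":0,"z":-6,"rx":0,"ry":0,"rz":0,"hand":25},{"x":0,"y":0,"z":-14,"rx":0,"ry":0,"rz":0,"hand":25},{"x":0,"y":0,"z":-20,"rx":0,"ry":0,"rz":0,"hand":25},{"x":3,"y":10,"z":-12,"rx":0,"ry":0,"rz":0,"hand":25},{"x":6,"y":25,"z":0,"rx":0,"ry":0,"rz":0,"hand":25},{"x":8,"y":30,"z":0,"rx":0,"ry":0,"rz":0,"hand":25},{"x":8,"y":30,"z":0,"rx":0,"ry":0,"rz":0,"hand":25},{"x":8,"y":25,"z":0,"rx":0,"ry":0,"rz":0,"hand":25},{"x":4,"y":13,"z":0,"rx":0,"ry":0,"rz":0,"hand":25},{"x":0,"y":0,"z":0,"rx":0,"ry":0,"rz":0,"hand":25},{"x":0,"y":0,"z":0,"rx":0,"ry":0,"rz":0,"hand":25}]' && python3 - <<'E'
from rig import *
from h import *
a=grab_frame("top")[:,:,::-1];b=grab_frame("side")[:,:,::-1]
cv2.imwrite("pics/t4.png",a);cv2.imwrite("pics/s4.png",b)
A=cv2.resize(a[150:230,180:400],(800,291),interpolation=cv2.INTER_CUBIC)
B=cv2.resize(b[130:230,220:440],(660,300),interpolation=cv2.INTER_CUBIC)
o=np.zeros((595,800,3),np.uint8);o[:291]=A;o[295:,:660]=B;cv2.imwrite("pics/c4.png",o)
E
```

```text
clock: 6.62
eef_pos: [582.0, -144.4, 52.1]
tcp_rot: [-3.14, -0.0, 1.75]
contact_force: [0.8, 0.7, -0.5]
opening: 0.374
grasp_force: 81.1
```

View pics/c4.png

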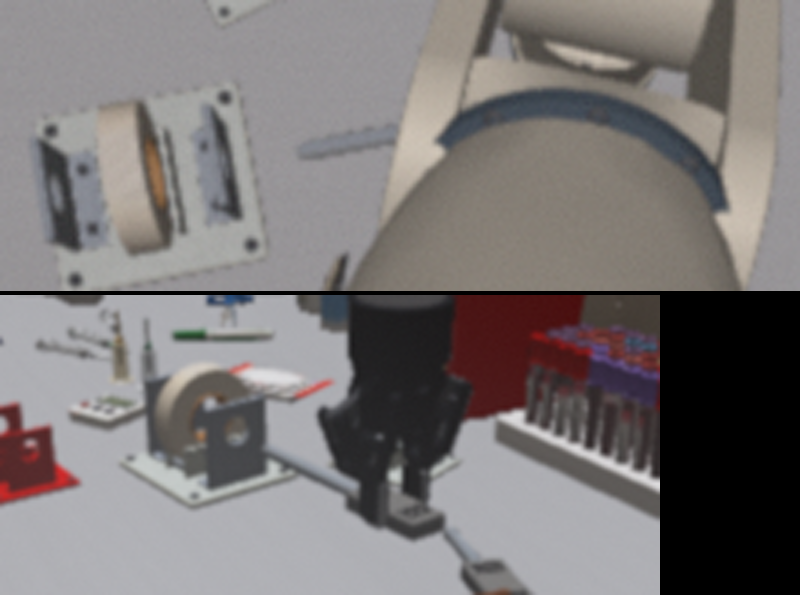

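The tip shows at about (300,153) in the top crop and about (265,447) in the side crop. I'll compare that with the prediction.

```bash
python3 - <<'E'
from rig import *
from h import *
ct=get_calibration("top");cs=get_calibration("side");s=sense()
ftop=lambda p:(p-[180,150]+.5)*[800/220,291/80]
fs=lambda p:(p-[220,130]+.5)*3+[0,295]
a=.179;d=np.array([-np.sin(a),np.cos(a),0])
o=np.array([*s["eef_pos"][:2],59.5])+1.2*d
P=lambda p,x,y,z,a:[p[0]+x*np.cos(a)-y*np.sin(a),p[1]+x*np.sin(a)+y*np.cos(a),z]
D=(535.9,125.6)
for n,X in(("tip",o+172*d),("rod100",o+100*d),("near hole",P(D,0,-56,60,.175)),("near top+",P(D,32,-56,86,.175)),("near top-",P(D,-32,-56,86,.175)),("near bot-",P(D,-32,-56,8,.175)),("far hole",P(D,0,50,60,.175))):
    print(n,ftop(proj(ct,X))[0].round(0),fs(proj(cs,X))[0].round(0))
c,sn=np.cos(.175),np.sin(.175)
t=(o+172*d)[:2]-D;print("tip in disp",t@[c,sn],t@[-sn,c]); t=o[:2]-D;print("org",t@[c,sn],t@[-sn,c])
print("top tip meas",[ray(ct,(300/3.636+180-.5,153/3.636+150-.5),z).round(1) for z in(50,60,70)])
E
```

```text
tip [297. 152.] [264. 445.]
rod100 [410. 130.] [314. 470.]
near hole [226. 161.] [237. 429.]
near top+ [211. 104.] [266. 395.]
near top- [229. 206.] [206. 410.]
near bot- [245. 221.] [210. 490.]
far hole [ 58. 193.] [177. 399.]
tip in disp -2.2406397935535356 -100.9322220164117
org -1.5526416282187867 -272.93084601824637
top tip meas [array([552.,  25.,  50.]), array([550.4,  24.1,  60. ]), array([548.8,  23.2,  70. ])]
```

The predictions match the pictures to within about 2 mm. I'll shift 2 mm sideways and start the insertion.

```bash

python3 -m creep '[{"x":12,"y":1,"z":0,"rx":0,"ry":0,"rz":0,"hand":25},{"x":16,"y":1,"z":0,"rx":0,"ry":0,"rz":0,"hand":25},{"x":12,"y":0,"z":0,"rx":0,"ry":0,"rz":0,"hand":25},{"x":12,"y":0,"z":0,"rx":0,"ry":0,"rz":0,"hand":25},{"x":12,"y":0,"z":0,"rx":0,"ry":0,"rz":0,"hand":25},{"x":10,"y":0,"z":0,"rx":0,"ry":0,"rz":0,"hand":25},{"x":0,"y":0,"z":0,"rx":0,"ry":0,"rz":0,"hand":25},{"x":0,"y":0,"z":0,"rx":0,"ry":0,"rz":0,"hand":25}]' && python3 - <<'E'
from rig import *
from h import *
a=grab_frame("top")[:,:,::-1];b=grab_frame("side")[:,:,::-1]
A=cv2.resize(a[150:230,180:400],(800,291),interpolation=cv2.INTER_CUBIC)
B=cv2.resize(b[150:200,240:360],(720,300),interpolation=cv2.INTER_CUBIC)
o=np.zeros((595,800,3),np.uint8);o[:291]=A;o[295:,:720]=B;cv2.imwrite("pics/c5.png",o)
E
```

```text
clock: 7.72
eef_pos: [572.0, -71.2, 52.4]
tcp_rot: [3.141, 0.0, 1.75]
contact_force: [0.1, -0.2, -0.9]
opening: 0.377
grasp_force: 81.1
```

View pics/c5.png

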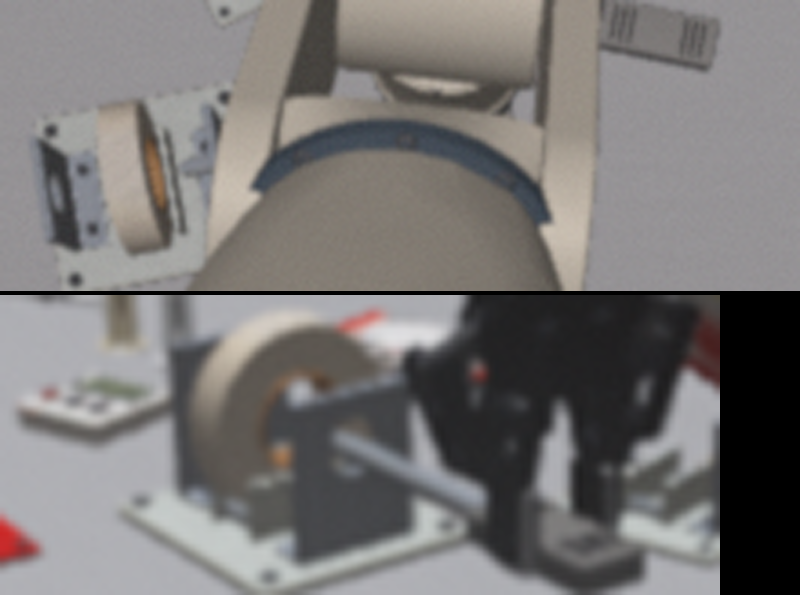

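The side view shows the rod through the near hole with no contact force. It is centred to within about 1 mm by the numbers, so I'll continue.

```bash

python3 -m creep '[{"x":8,"y":0,"z":0,"rx":0,"ry":0,"rz":0,"hand":25},{"x":10,"y":0,"z":0,"rx":0,"ry":0,"rz":0,"hand":25},{"x":10,"y":0,"z":0,"rx":0,"ry":0,"rz":0,"hand":25},{"x":10,"y":0,"z":0,"rx":0,"ry":0,"rz":0,"hand":25},{"x":10,"y":0,"z":0,"rx":0,"ry":0,"rz":0,"hand":25},{"x":8,"y":0,"z":0,"rx":0,"ry":0,"rz":0,"hand":25},{"x":5,"y":0,"z":0,"rx":0,"ry":0,"rz":0,"hand":25},{"x":0,"y":0,"z":0,"rx":0,"ry":0,"rz":0,"hand":25}]' && python3 -m creep '[{"x":5,"y":0,"z":0,"rx":0,"ry":0,"rz":0,"hand":25},{"x":5,"y":0,"z":0,"rx":0,"ry":0,"rz":0,"hand":25},{"x":5,"y":0,"z":0,"rx":0,"ry":0,"rz":0,"hand":25},{"x":5,"y":0,"z":0,"rx":0,"ry":0,"rz":0,"hand":25},{"x":5,"y":0,"z":0,"rx":0,"ry":0,"rz":0,"hand":25},{"x":5,"y":0,"z":0,"rx":0,"ry":0,"rz":0,"hand":25},{"x":2,"y":0,"z":0,"rx":0,"ry":0,"rz":0,"hand":25},{"x":0,"y":0,"z":0,"rx":0,"ry":0,"rz":0,"hand":25}]'
```

```text
clock: 8.82
eef_pos: [560.9, -10.7, 52.3]
tcp_rot: [3.142, 0.0, 1.75]
contact_force: [1.1, -0.4, -1.6]
opening: 0.374
grasp_force: 81.1
clock: 9.82
eef_pos: [555.3, 20.6, 52.3]
tcp_rot: [3.142, 0.0, 1.75]
contact_force: [-0.8, 0.4, -0.9]
opening: 0.374
grasp_force: 81.1
```

```bash

python3 -m creep '[{"x":0,"y":0,"z":2,"rx":0,"ry":0,"rz":0,"hand":25},{"x":0,"y":0,"z":2,"rx":0,"ry":0,"rz":0,"hand":25},{"x":0,"y":0,"z":1,"rx":0,"ry":0,"rz":0,"hand":25},{"x":2,"y":0,"z":0,"rx":0,"ry":0,"rz":0,"hand":25},{"x":2,"y":0,"z":0,"rx":0,"ry":0,"rz":0,"hand":25},{"x":2,"y":0,"z":0,"rx":0,"ry":0,"rz":0,"hand":25},{"x":0,"y":0,"z":0,"rx":0,"ry":0,"rz":0,"hand":25},{"x":0,"y":0,"z":0,"rx":0,"ry":0,"rz":0,"hand":25}]' && python3 -m creep '[{"x":1.5,"y":0,"z":0,"rx":0,"ry":0,"rz":0,"hand":25},{"x":0,"y":0,"z":0,"rx":0,"ry":0,"rz":0,"hand":25}]'&& python3 -m creep '[{"x":1,"y":0,"z":0,"rx":0,"ry":0,"rz":0,"hand":25},{"x":0,"y":0,"z":0,"rx":0,"ry":0,"rz":0,"hand":25}]'
```

```text
clock: 10.82
eef_pos: [554.2, 26.6, 47.3]
tcp_rot: [3.142, -0.0, 1.75]
contact_force: [1.3, 1.3, -0.9]
opening: 0.374
grasp_force: 81.2
clock: 11.08
eef_pos: [554.0, 27.9, 47.3]
tcp_rot: [3.142, 0.0, 1.75]
contact_force: [0.0, 0.0, -0.2]
opening: 0.375
grasp_force: 81.2
clock: 11.32
eef_pos: [553.7, 28.9, 47.3]
tcp_rot: [-3.142, 0.0, 1.75]
contact_force: [-0.0, -0.4, -0.7]
opening: 0.374
grasp_force: 81.2
```

```bash

for i in 1 2 3 4; do python3 -m creep '[{"x":0.8,"y":0,"z":0,"rx":0,"ry":0,"rz":0,"hand":25},{"x":0,"y":0,"z":0,"rx":0,"ry":0,"rz":0,"hand":25}]' | grep -E "eef|contact"; done
```

```text
eef_pos: [553.6, 29.6, 47.3]
contact_force: [0.4, 0.2, -0.3]
eef_pos: [553.5, 30.5, 47.3]
contact_force: [-0.0, -0.5, -0.6]
eef_pos: [553.4, 30.8, 47.3]
contact_force: [0.9, -4.7, -0.5]
eef_pos: [553.4, 30.9, 47.3]
contact_force: [1.5, -10.5, -1.0]
```

The handle is against the cheek at about 10 N. I'll release it, retreat upward and check.

```bash

python3 -m creep '[{"x":0,"y":0,"z":0,"rx":0,"ry":0,"rz":0,"hand":36},{"x":0,"y":0,"z":0,"rx":0,"ry":0,"rz":0,"hand":40},{"x":0,"y":0,"z":0,"rx":0,"ry":0,"rz":0,"hand":50},{"x":0,"y":0,"z":0,"rx":0,"ry":0,"rz":0,"hand":60},{"x":0,"y":0,"z":0,"rx":0,"ry":0,"rz":0,"hand":65},{"x":0,"y":0,"z":0,"rx":0,"ry":0,"rz":0,"hand":65},{"x":0,"y":0,"z":-5,"rx":0,"ry":0,"rz":0,"hand":65},{"x":0,"y":0,"z":-15,"rx":0,"ry":0,"rz":0,"hand":65},{"x":0,"y":0,"z":-25,"rx":0,"ry":0,"rz":0,"hand":65},{"x":0,"y":0,"z":-40,"rx":0,"ry":0,"rz":0,"hand":65},{"x":0,"y":0,"z":-40,"rx":0,"ry":0,"rz":0,"hand":65},{"x":-30,"y":0,"z":-30,"rx":0,"ry":0,"rz":0,"hand":65},{"x":-40,"y":0,"z":0,"rx":0,"ry":0,"rz":0,"hand":65},{"x":-40,"y":0,"z":0,"rx":0,"ry":0,"rz":0,"hand":65},{"x":-20,"y":0,"z":0,"rx":0,"ry":0,"rz":0,"hand":65},{"x":0,"y":0,"z":0,"rx":0,"ry":0,"rz":0,"hand":65}]' && python3 - <<'E'
from rig import *
from h import *
w=grab_frame("wrist")[:,:,::-1];b=grab_frame("side")[:,:,::-1]
A=cv2.resize(w[:230],(800,288))
B=cv2.resize(b[150:200,240:360],(720,300),interpolation=cv2.INTER_CUBIC)
o=np.zeros((595,800,3),np.uint8);o[:288]=A;o[295:,:720]=B;cv2.imwrite("pics/c6.png",o)
E
```

```text
clock: 14.32
eef_pos: [576.4, -96.8, 202.8]
tcp_rot: [3.141, 0.0, 1.748]
contact_force: [-0.1, -0.1, 0.5]
opening: 0.76
grasp_force: 0.0
```

View pics/c6.png

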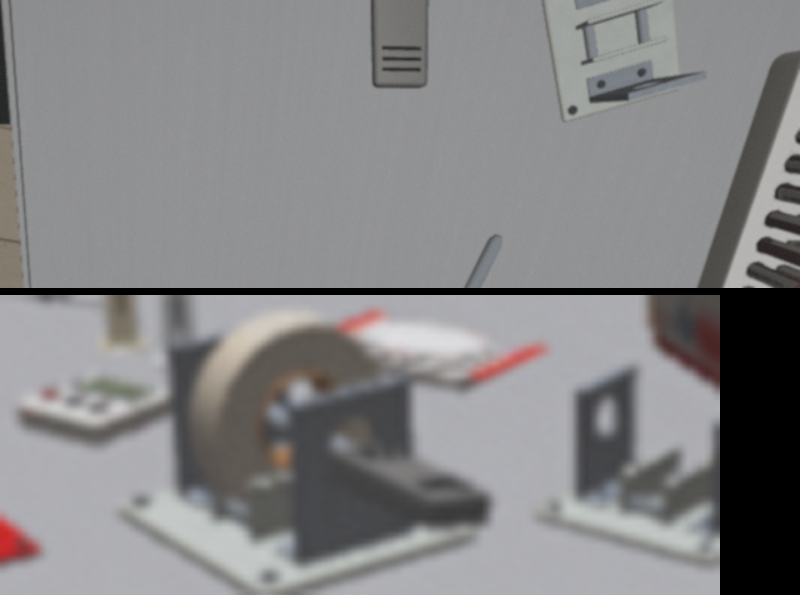

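The side view shows the handle at the near cheek and the roll standing in place. I'll move the arm clear and take one last look from above.

```bash

python3 -m creep '[{"x":-20,"y":0,"z":-10,"rx":0,"ry":0,"rz":0,"hand":65},{"x":-40,"y":0,"z":-10,"rx":0,"ry":0,"rz":0,"hand":65},{"x":-40,"y":0,"z":0,"rx":0,"ry":0,"rz":0,"hand":65},{"x":-40,"y":0,"z":0,"rx":0,"ry":0,"rz":0,"hand":65},{"x":-20,"y":0,"z":0,"rx":0,"ry":0,"rz":0,"hand":65},{"x":0,"y":0,"z":0,"rx":0,"ry":0,"rz":0,"hand":65}]' && python3 - <<'E'
from rig import *
from h import *
a=grab_frame("top")[:,:,::-1];b=grab_frame("side")[:,:,::-1]
A=cv2.resize(a[165:235,180:310],(557,300),interpolation=cv2.INTER_CUBIC)
B=cv2.resize(b[155:195,260:325],(475,292),interpolation=cv2.INTER_CUBIC)
o=np.zeros((595,800,3),np.uint8);o[:300,:557]=A;o[303:,:475]=B;cv2.imwrite("pics/c7.png",o)
ct=get_calibration("top");cs=get_calibration("side");
P=lambda x,y,z,a=.175:[535.9+x*np.cos(a)-y*np.sin(a),125.6+x*np.sin(a)+y*np.cos(a),z]
for n,X in(("shL",P(-17,-56,61)),("shR",P(17,-56,61)),("endL",P(-17,-136,61)),("endR",P(17,-136,61)),("tip",P(0,76,53)),("endLlow",P(-17,-134,51))):print(n,((proj(ct,X)-[180,165]+.5)*4.286)[0].round(),((proj(cs,X)-[260,155]+.5)*7.3+[0,303])[0].round())
E
```

```text
clock: 15.18
eef_pos: [605.0, -254.3, 222.4]
tcp_rot: [3.141, 0.0, 1.749]
contact_force: [0.2, 0.1, -0.4]
opening: 0.761
grasp_force: 0.0
shL [271. 157.] [247. 455.]
shR [261.  95.] [323. 436.]
endL [420. 129.] [373. 520.]
endR [409.  67.] [451. 498.]
tip [ 22. 174.] [107. 374.]
endLlow [418. 132.] [370. 544.]
```

View pics/c7.png

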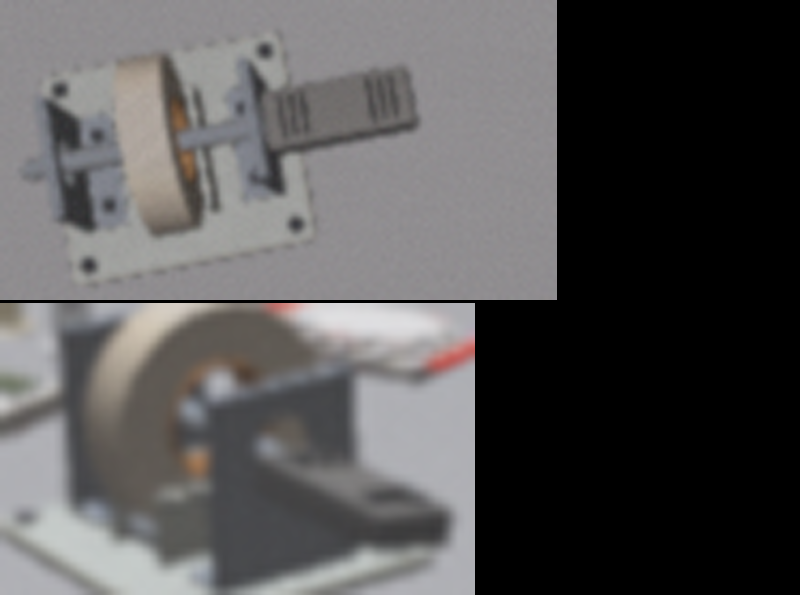

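The last view shows the handle flush with the near cheek, with its end at (418,~100) as predicted. The rod runs through the roll and its tip sticks out past the far cheek at (22,170).

```bash
python3 -c "
from rig import *
print(sign_off())"
```

```text
the job is handed in; nothing more can be done
None
```

The job is handed in: the long spindle is threaded through both cheeks and the roll with its handle against the cheek (sagging slightly since release), the roll is standing in its cradle, and the short spindle was left alone.

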